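# Read out the weather data logger with the trigger reader

## Robot

A 6-joint arm with a two-finger parallel gripper is mounted at the origin on the work surface. World frame = base frame: x ahead of the robot, y to its left, z up, the work surface at z = 0. Lengths are in m, angles in rad, forces in N, time in s.
With the tool pointing down it reaches from about 0.3 to 0.775 m from the base axis. Payload 14.6 kg.
Tool frame: the origin (TCP) lies at the very end of the fingers, on their centre line; the grasp point (between the pads) lies 19 mm behind it; z points along the fingers, x is the direction in which the jaws open and shut, and the axes are right-handed (so a half turn about z gives the same grasp; the last joint's range is limited). The gripper opens to 94 mm and grips with 3 to 60 N. Pads are 16 mm wide; open, the fingers measure 119 mm over their backs; the gripper's body (75 mm by 177 mm) begins 78 mm behind the grasp point.
Start: joints at [1.036, 0.3, 1.521, -0, 1.321, -0.067], TCP at [0.248, 0.491, 0.205] pointing down, gripper open.
Joint ranges: [-3.03, 3.03], [-0.79, 2.21], [0.23, 2.52], [-1.04, 4.18], [0, 3.07], [-2.55, 2.55]. Speed limits (rad/s): [2.22, 2.22, 2.57, 3.14, 3.14, 3.14].

## Interface

Orientations are given as [roll, pitch, yaw] about the fixed x, y, z axes, in that order (R = Rz(yaw) Ry(pitch) Rx(roll)).
In Python, from station import ctrl gives the robot as it stands.
- The arm moves only by the shell command python3 -m inch 'ROWS' [FORCE]. ROWS is JSON, one flat list of numbers, 7 for each row, row after row: the shift along the tool's x, y, z in cm, then the turn, a rotation vector about the tool's x, y, z in rad, then the opening, from 0 (shut) to 1 (fully open). In form: [tx, ty, tz, wx, wy, wz, claw, tx, ty, tz, wx, wy, wz, claw, ...]. A call has 1 to 20 rows; each row shifts and turns the commanded pose from where the row before left it, along the tool's axes as they then stand; what a row does not reach is not made up. A row lasts 1/8 s, in which the tool goes at most 62.5 mm and 10.7 degrees, less where a joint would pass 70% of its speed; a pose out of reach is approached as far as the arm can. A call is refused whole if a number of a shift passes 6.25 or a number of a turn 0.188, either way. A call with a gripper value outside its range is refused whole. The fingers move at their own pace and stop on an object; FORCE is the grip in N (left out, the last holds). Time passes only in rows, so rows that do not move let the fingers close. It gives the time, the measured TCP pose, the force and the opening at its end, in the units of the state.
- ctrl.get_obs(): the state, without advancing time (a new reading comes with each control period).
- ctrl.camera(name): name is "scene" or "top"; returns (picture, depth): 400x640x3 uint8, red, green, blue; 400x640 float32, m along the optical axis (not along the pixel's ray), 0 where there is no reading.
- ctrl.camera_params(name): a dict with "vertical_fov" (degrees; the focal length in pixels is half the picture's height over the tangent of half this angle, whatever the lens; pixels are square), "cx", "cy" (the principal point, pixels), "distortion" ([k1, k2, p1, p2, k3] as OpenCV has them; the pictures are not rectified), "camera_from_world" (4x4, takes a point from world to camera coordinates). Camera axes: x right, y down, z forward; pixel columns grow to the right and rows downward; lengths in m; the calibration is good to about 2 mm. A picture is of the moment at which its call begins. camera_params takes no time and is no camera call.
- ctrl.hand_in(): hands the job in, once; it reports no verdict.
Trained networks look in the newest picture that a camera, given by its name, has taken for a name from the list of things; names that differ only in an ending like _2 or _b are one class to them, and where a whole thing is asked for, a point or a joint stands for the part that bears it (a point fixed in the world has none). Each returns a list of dicts, best first, with "score" (0 to 1); they miss things now and then, are a little off and sometimes report something else, mostly with a low value. They report only what shows in the picture. A call takes as long as a camera call. They do not tell look-alikes from the thing itself.
- ctrl.spot_in(camera, label): "bbox" ([centre column, centre row, width, height] in pixels, round what is visible of it).
- ctrl.place_of(camera, label): "centre" ([column, row] in pixels: a listed point, or the origin of a listed thing).
The state is a dict: "time_s": time; "qpos": joint angles; "joint_vel": joint speeds; "tau": joint torques, N m; "ee_pos": TCP position; "eef_rot": TCP orientation; "force": force on the tool from outside, world axes, zero at the start; "moment": the same for the moment, N m; "grip_width": finger opening in m.
Only numpy, scipy, OpenCV 4.12 (cv2) and the standard library are available. Lean on these libraries where they do the work, as an engineer would, in place of code of your own. Each camera call takes 0.05 s, during which the arm holds its last target. There are 200 camera calls.

## Task

Stand the silver data logger upright on the black pad of the bench reader, wholly on the pad, with its red port end square to the reader's red window, setting it down gently and letting go. Then squeeze the orange trigger fully home against its black grip, keep it squeezed for about a second, and let it spring back out. The logger stays on the pad, and the battery pack, sensor cap and copper ring stay where they stand.

Things in the scene. Friction and masses are not known exactly. Their poses are not given: they have to be found in the camera images.
- logger: Silver box-shaped data logger, loose, about 0.35 kg: 44 mm (its x) by 110 mm long (its y) by 80 mm tall (its z), standing upright. Origin at the centre of its underside. Red port with black surround on its -y end; screen and blue buttons on its -x side. Pinch it across the 44 mm, between its +x and -x sides. At the start its -y end points roughly (within 0.5 rad) to world -y.
- logger_center (a point): Centre of the logger, 40 mm above its underside; axes as the logger's.
- logger_port (a point): Centre of the logger's red port, on its -y end face, 55 mm from its centre and 40 mm above its underside.
- reader: Bench reader, fixed to the bench but at a different place and yaw each time. Origin at the bench under the centre of its grip; its +y is its nose direction, z up. Aluminium plate 120 mm wide (x), 12 mm thick, from y = -80 to +220 mm; on it a grey housing 72 mm wide, y = -60 to +60 mm, top at z = 82 mm. From the housing's top rises the black grip, and the red window is in its +y face.
- reader_window (a point): Centre of the reader's red window, in the +y face of the housing, 54 mm above the bench.
- reader_pad (a point): Centre of the top of the black rubber pad, 64 mm (reader x) by 134 mm (reader y), 14 mm above the bench, 141 mm from the reader's origin along its +y. A logger centred here has its port 25 mm off the window and, to face it, its axes parallel to the reader's (same yaw).
- grip: Black upright grip of the reader, fixed: 36 mm wide (reader x) by 32 mm thick (reader y, -16 to +16 mm), from 82 to 205 mm above the bench. Its origin is the centre of its foot, 82 mm above the bench.
- trigger (a joint): Orange sprung trigger on the +y side of the grip: blade 24 mm wide, 10 mm thick, hinged about the reader's x at its lower end (22 mm from the grip's axis, 90 mm above the bench), free end 185 mm above the bench. 0 = at rest, leaning out (free end's front face about 42 mm from the grip's axis); 0.15 rad = fully home, upright, its front face 27 mm from the grip's axis. Squeezing it home near the free end takes about 12 N; it springs back by itself.
- grip_point (a point): Where to squeeze: 170 mm above the bench, half-way between the back of the grip and the front of the fully squeezed trigger (5.5 mm from the grip's axis to +y). Fingers from above, one behind the grip (-y side), one before the trigger (+y side), closing along the reader's y. Width over grip and trigger: about 59 mm at rest (centred 13 mm from the grip's axis), 43 mm squeezed home. The grip's top is 35 mm above this point.
- battery: Yellow battery pack with rounded corners, loose bystander, 60 by 90 by 55 mm tall, origin at the centre of its underside.
- cap: Slate-grey round humidity sensor cap, loose bystander, 64 mm across, 72 mm tall, origin at the centre of its underside.
- rain_ring: Copper rain collector ring, loose bystander, 110 mm across, 30 mm tall, lying flat, origin at the centre of its underside.
Things that resemble listed ones, but are neither listed nor needed, are in the scene too. Of the things like the logger, leave any that is green; of the rest the smaller one is meant.

How it is judged:
By the outcome, as a careful person would: the job done as asked, in the order asked, and still so for the second after the job is handed in, with the robot touching nothing.
It also fails if it takes over 51 s, if anything falls off the work surface, if the arm or the gripper's body presses on something with over 40 N, if the wrist force passes 120 N, or if a joint passes its speed limit or range.

## Working session

There is one attempt and no reset: what is moved stays moved. The work goes in short steps, Python scripts to look and compute and a shell command to move; the robot and the scene stay as the last step left them, time stands still between calls to the robot, and variables do not carry over. Pictures are saved under pics/ and viewed, about 8 in all and at most 12, crops included, and the job is handed in when it is done.

```bash
mkdir -p pics; cat > h.py <<'E'
import numpy as np, cv2
from station import ctrl
def cam(n):
    im,d=ctrl.camera(n); return im,d
def K(n):
    p=ctrl.camera_params(n); f=200/np.tan(np.radians(p['vertical_fov'])/2)
    return np.array([[f,0,p['cx']],[0,f,p['cy']],[0,0,1.]]),np.array(p['distortion'],float),np.array(p['camera_from_world'])
def ray(n,uv):
    k,d,T=K(n); q=cv2.undistortPoints(np.array(uv,float).reshape(-1,1,2),k,d)[:,0]
    r=np.c_[q,np.ones(len(q))]; R=T[:3,:3]; return -R.T@T[:3,3], r@R
def atz(n,uv,z):
    o,r=ray(n,uv); return o+r*((z-o[2])/r[:,2])[:,None]
def cloud(n,d):
    v,u=np.mgrid[:400,:640]; o,r=ray(n,np.c_[u.ravel(),v.ravel()])
    return (o+r*d.ravel()[:,None]).reshape(400,640,3)
E
python3 - <<'E'
from h import *
np.set_printoptions(precision=3,suppress=True)
for n in ['scene','top']:
    im,d=cam(n); cv2.imwrite(f'pics/{n}0.png',im[:,:,::-1]); np.savez(f'{n}0.npz',im=im,d=d)
    k,di,T=K(n); print(n,k[0,0],'cam at',-T[:3,:3].T@T[:3,3],di)
    for l in ['logger','reader','battery','cap','rain_ring']:
        print(l,[(np.round(x['bbox']),round(x['score'],2)) for x in ctrl.spot_in(n,l)][:4])
    for l,z in [('logger',0),('logger_center',.04),('logger_port',.04),('reader',0),('reader_window',.054),('reader_pad',.014),('grip',.082),('grip_point',.17),('battery',0),('cap',0),('rain_ring',0)]:
        print(l,[(np.round(x['centre'],1),round(x['score'],2),atz(n,x['centre'],z)[0]) for x in ctrl.place_of(n,l)][:4])
print(ctrl.get_obs())
E
```

```text
scene 401.3996456046018 cam at [ 1.046 -0.602  0.902] [-0.07  0.    0.    0.    0.  ]
logger [(array([314., 173.,  40.,  39.]), 0.7), (array([286., 210.,  41.,  42.]), 0.63), (array([239., 190.,  56.,  38.]), 0.56)]
reader [(array([380., 190., 104.,  83.]), 0.88)]
battery [(array([319., 270.,  35.,  40.]), 0.82)]
cap [(array([238., 290.,  29.,  30.]), 0.86)]
rain_ring [(array([413., 256.,  46.,  44.]), 0.95)]
logger [(array([243.5, 202.7]), 0.83, array([ 0.317, -0.211, -0.   ])), (array([286.9, 216.7]), 0.79, array([ 0.452, -0.157,  0.   ])), (array([315.4, 180. ]), 0.61, array([0.407, 0.005, 0.   ]))]
logger_center [(array([283. , 212.8]), 0.75, array([ 0.46 , -0.175,  0.04 ])), (array([311.7, 175.3]), 0.6, array([ 0.413, -0.016,  0.04 ]))]
logger_port [(array([294.8, 180.8]), 0.9, array([ 0.393, -0.067,  0.04 ])), (array([267.2, 218.5]), 0.87, array([ 0.443, -0.219,  0.04 ])), (array([214.7, 186.5]), 0.83, array([ 0.235, -0.248,  0.04 ]))]
reader [(array([363.4, 205.8]), 0.84, array([0.586, 0.026, 0.   ])), (array([320.7, 273.3]), 0.56, array([ 0.654, -0.225,  0.   ]))]
reader_wind
[... 2084 characters left out ...]
50.4]), 0.41, array([ 0.463, -0.154,  0.082]))]
grip_point [(array([245.8, 192.1]), 0.92, array([0.589, 0.046, 0.17 ]))]
battery [(array([362.5, 173.5]), 0.62, array([ 0.657, -0.227,  0.   ]))]
cap [(array([429.6, 215.4]), 0.84, array([ 0.55 , -0.401,  0.   ]))]
rain_ring []
{'time_s': 1.7, 'qpos': array([ 1.036,  0.3  ,  1.521,  0.   ,  1.321, -0.067]), 'joint_vel': array([ 0.   ,  0.002, -0.002,  0.002, -0.002,  0.001]), 'tau': array([ -0.002, -53.167, -35.29 ,   0.071,   0.022,  -0.   ]), 'ee_pos': array([0.248, 0.491, 0.205]), 'eef_rot': array([-3.142,  0.   ,  1.103]), 'force': array([-1.138,  0.247,  0.095]), 'moment': array([-0.041, -0.029, -0.003]), 'grip_width': 0.09357368523726002}
```

View pics/scene0.png

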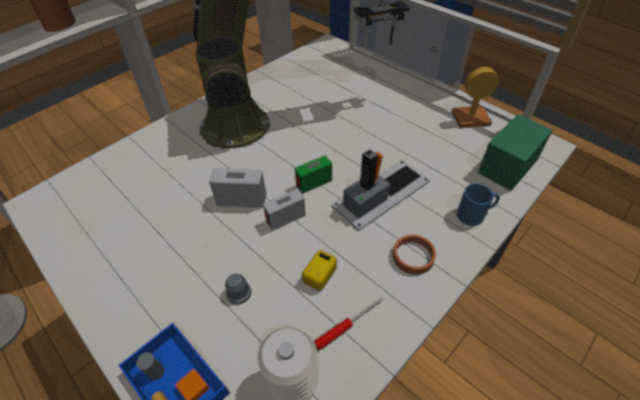

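View pics/top0.png

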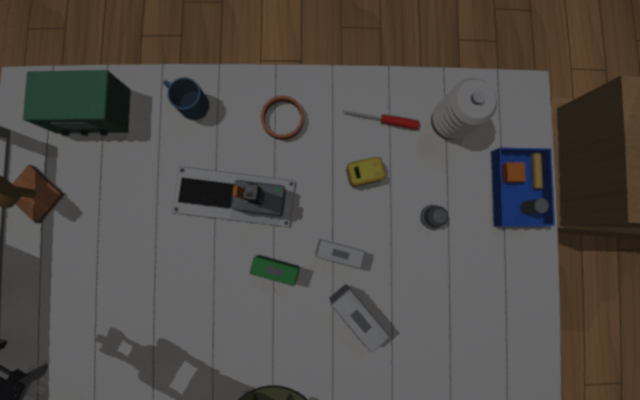

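The target is the smaller silver logger, at top px (341,254). The larger silver one at (360,320) and the green one at (275,270) are decoys. The reader is at (235,195), with its pad to the left (world +y). Next I fit the poses from depth.

```bash
python3 - <<'E'
from h import *
np.set_printoptions(precision=4,suppress=True)
for n in ['top','scene']:
    z=np.load(n+'0.npz'); im,d=z['im'],z['d']; P=cloud(n,d)
    def rect(name,c,r,zl,zh,mask=None):
        m=(d>0)&(np.hypot(P[...,0]-c[0],P[...,1]-c[1])<r)&(P[...,2]>zl)&(P[...,2]<zh)
        if mask is not None: m&=mask
        q=P[m]
        if len(q)<10: print(n,name,len(q)); return
        (cx,cy),(w,h),a=cv2.minAreaRect((q[:,:2]*1000).astype(np.float32))
        if w>h: a+=90; w,h=h,w
        # a: angle of the long axis -90
        print(n,name,len(q),'c',cx,cy,'wh',w,h,'yaw(long axis from +y)',(np.radians(a)+np.pi/2)%np.pi-np.pi/2,'medz',np.median(q[:,2]))
    rect('logger',(.455,-.167),.085,.07,.09)
    rect('housing',(.583,.031),.09,.075,.088)
    rect('plate',(.6,.1),.2,.006,.018)
    rect('grip',(.59,.035),.07,.195,.215)
    dark=im.max(2)<40
    rect('pad',(.612,.174),.09,.006,.022,dark)
    rect('battery',(.657,-.23),.08,.045,.065); rect('cap',(.55,-.4),.06,.02,.09); rect('green',(.418,-.008),.08,.07,.09)
z=np.load('top0.npz'); s=z['im']
c=cv2.resize(s[150:300,160:400],None,fx=3.3,fy=3.3,interpolation=cv2.INTER_CUBIC); c=cv2.convertScaleAbs(c,alpha=1.8)
cv2.imwrite('pics/c1.png',c[:,:,::-1])
E
```

```text
top logger 885 c 427.37567138671875 -155.84060668945312 wh 101.26192474365234 110.00811004638672 yaw(long axis from +y) -0.2716705275375819 medz 0.07943464574482062
top housing 1028 c 587.27490234375 32.030189514160156 wh 72.2332763671875 120.77957916259766 yaw(long axis from +y) -0.12123295177480564 medz 0.08153285891234835
top plate 3957 c 622.1729736328125 86.80374908447266 wh 311.0877380371094 343.142822265625 yaw(long axis from +y) -0.25171133358992925 medz 0.01244946943672498
top grip 253 c 587.7067260742188 32.318206787109375 wh 31.60361671447754 35.651241302490234 yaw(long axis from +y) 1.5634843517059753 medz 0.20423234109716293
top pad 1209 c 604.3314208984375 171.3683319091797 wh 59.81749725341797 132.4312286376953 yaw(long axis from +y) -0.11946088438546631 medz 0.013851382691844716
top battery 810 c 657.0589599609375 -230.6466064453125 wh 59.161380767822266 88.82201385498047 yaw(long axis from +y) 0.22643513852593267 medz 0.05392731038156062
top cap 413 c 545.1028442382812 -404.6158142089844 wh 49.77687454223633 51.32314682006836 yaw(long axis from +y) -1.210948002932572
[... 790 characters left out ...]
 +y) 1.4984018878285639 medz 0.20410926698117277
scene pad 414 c 604.3102416992188 170.53851318359375 wh 55.9546012878418 125.01061248779297 yaw(long axis from +y) -0.09934829235902498 medz 0.014262756329575244
scene battery 703 c 659.8897705078125 -233.159912109375 wh 58.30964279174805 87.4511489868164 yaw(long axis from +y) 0.23992761142514207 medz 0.054984501643429606
scene cap 466 c 550.2973022460938 -410.33367919921875 wh 44.286705017089844 51.29240036010742 yaw(long axis from +y) -0.3166992552486425 medz 0.05887106943727355
scene green 442 c 418.1504211425781 -10.673484802246094 wh 47.57879638671875 111.47504425048828 yaw(long axis from +y) -0.24895096712006204 medz 0.07967507192330414
```

View pics/c1.png

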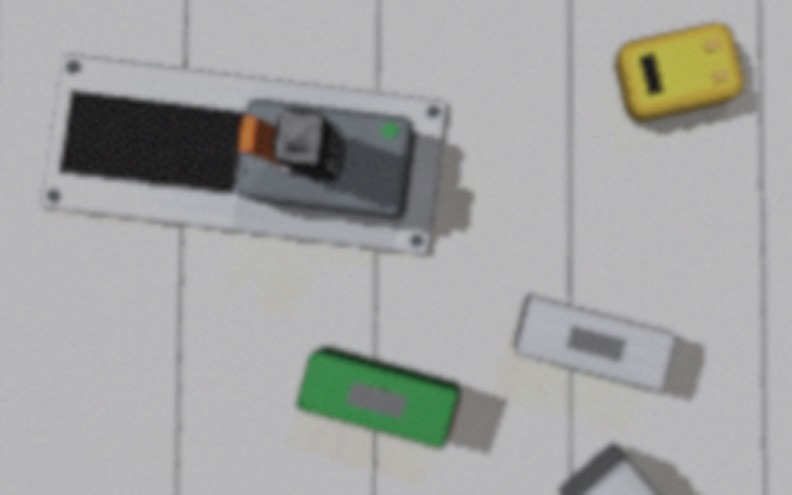

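Crop: the reader's pad spans px (65–245, 95–190), the logger centre is at (595,343), and the big silver box has a corner nearby at (615,445). Next I'll refit the logger without the big box and work out the first move.

```bash
cat >> h.py <<'E'
def plan(x,y,z,yaw):
    "shift (tool axes after the turn, cm) and the turn about tool z"
    from scipy.spatial.transform import Rotation as Ro
    o=ctrl.get_obs(); R=Ro.from_euler('xyz',o['eef_rot']).as_matrix()
    Rt=Ro.from_euler('xyz',[np.pi,0,yaw]).as_matrix()
    D=np.array([x,y,z])-o['ee_pos']
    print('t',round(o['time_s'],2),'tcp',np.round(o['ee_pos'],4),np.round(o['eef_rot'],3),'w',round(o['grip_width'],4),'F',np.round(o['force'],1))
    print('turn(tool)',np.round(Ro.from_matrix(R.T@Rt).as_rotvec(),3),'shift now cm',np.round(R.T@D*100,2),'shift after turn cm',np.round(Rt.T@D*100,2))
E
python3 - <<'E'
from h import *
for n in ['top','scene']:
    z=np.load(n+'0.npz'); d=z['d']; P=cloud(n,d)
    m=(d>0)&(P[...,2]>.073)&(P[...,2]<.088)&(abs(P[...,0]-.455)<.06)&(abs(P[...,1]+.167)<.08)
    k,lab=cv2.connectedComponents(m.astype(np.uint8),connectivity=4)
    l=np.bincount(lab[m]).argmax(); q=P[lab==l]
    print(n,len(q),cv2.minAreaRect((q[:,:2]*1000).astype(np.float32)))
    b=(d>0)&(np.hypot(P[...,0]-.31,P[...,1]+.21)<.1)&(P[...,2]>.02); print('big z',np.percentile(P[b][:,2],95))
plan(.454,-.167,.205,-.27)
E
```

```text
top 876 ((454.4580078125, -163.4016876220703), (110.28876495361328, 44.0738525390625), 75.3634033203125)
big z 0.10801066793216955
scene 526 ((457.0184326171875, -165.6099395751953), (108.99019622802734, 45.78119659423828), 75.09455871582031)
big z 0.10775660796902484
t 1.7 tcp [0.248  0.4909 0.2054] [-3.142  0.     1.103] w 0.0936 F [-1.1  0.2  0.1]
turn(tool) [-0.     0.     1.373] shift now cm [-4.943e+01  4.805e+01  4.000e-02] shift after turn cm [3.740e+01 5.791e+01 4.000e-02]
```

```bash
python3 -m inch '[0,0,0,0,0,0.17,1, 0,0,0,0,0,0.17,1, 0,0,0,0,0,0.17,1, 0,0,0,0,0,0.17,1, 0,0,0,0,0,0.17,1, 0,0,0,0,0,0.17,1, 0,0,0,0,0,0.17,1, 0,0,0,0,0,0.17,0.75, 3,4.8,0,0,0,0,0.75, 3,4.8,0,0,0,0,0.75, 3,4.8,0,0,0,0,0.75, 3,4.8,0,0,0,0,0.75, 3,4.8,0,0,0,0,0.75, 3,4.8,0,0,0,0,0.75, 3,4.8,0,0,0,0,0.75, 3,4.8,0,0,0,0,0.75, 3,4.8,0,0,0,0,0.75, 3,4.8,0,0,0,0,0.75, 3,4.8,0,0,0,0,0.75, 3,4.8,0,0,0,0,0.75]' 30; python3 -c "
from h import *
plan(.4555,-.1645,.03,-.257)"
```

```text
time_s: 4.2
ee_pos: [0.45, -0.1597, 0.2056]
eef_rot: [3.142, -0.001, -0.257]
force: [0.6, 0.2, 0.0]
grip_width: 0.0703
t 4.2 tcp [ 0.45   -0.1597  0.2056] [ 3.142e+00 -1.000e-03 -2.570e-01] w 0.0703 F [0.6 0.2 0. ]
turn(tool) [ 0.    -0.001 -0.   ] shift now cm [ 0.64  0.33 17.56] shift after turn cm [ 0.65  0.33 17.56]
```

```bash
python3 -m inch '[0.4,0.2,0,0,0,0,0.75, 0,0,3,0,0,0,0.75, 0,0,3,0,0,0,0.75, 0,0,3,0,0,0,0.75, 0,0,3,0,0,0,0.75, 0,0,3,0,0,0,0.75, 0,0,1.5,0,0,0,0.75, 0,0,1,0,0,0,0.75, 0,0,0,0,0,0,0.75, 0,0,0,0,0,0,0.75]'; python3 - <<'E'
from h import *
plan(.4555,-.1645,.03,-.257)
im,d=cam('scene'); cv2.imwrite('pics/g1.png',cv2.resize(im[140:260,200:360],None,fx=4,fy=4,interpolation=cv2.INTER_CUBIC)[:,:,::-1])
E
```

```text
time_s: 5.45
ee_pos: [0.4536, -0.1608, 0.0312]
eef_rot: [3.141, -0.001, -0.257]
force: [-0.5, 0.5, -0.0]
grip_width: 0.0703
t 5.45 tcp [ 0.4536 -0.1608  0.0312] [ 3.141e+00 -1.000e-03 -2.570e-01] w 0.0703 F [-0.5  0.5 -0. ]
turn(tool) [ 0.    -0.001  0.   ] shift now cm [0.28 0.31 0.12] shift after turn cm [0.28 0.31 0.12]
```

View pics/g1.png

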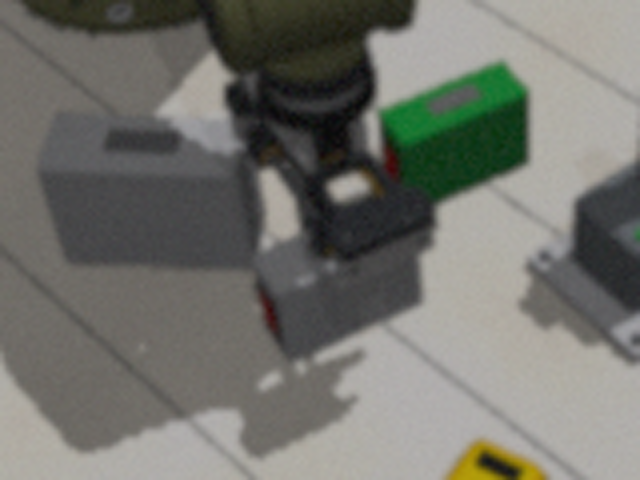

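The fingers straddle the small silver logger, whose red port is at px (268,310) facing -y. The big box and the green one are clear. Closing.

```bash
python3 -m inch '[0.2,0.3,0,0,0,0,0.75, 0,0,0,0,0,0,0.6, 0,0,0,0,0,0,0.5, 0,0,0,0,0,0,0.3, 0,0,0,0,0,0,0.3, 0,0,0,0,0,0,0.3]' 30; python3 -m inch '[0,0,-1,0,0,0,0.3, 0,0,-2,0,0,0,0.3, 0,0,-2,0,0,0,0.3, 0,0,-2,0,0,0,0.3]';  python3 -c "
from h import *
c,s=np.cos(-.118),np.sin(-.118)
plan(.5875-s*.141,.031+c*.141,.2,-.118)"
```

```text
time_s: 6.25
ee_pos: [0.4542, -0.164, 0.0304]
eef_rot: [3.142, 0.0, -0.257]
force: [-0.9, 0.0, 0.3]
grip_width: 0.0438
time_s: 6.75
ee_pos: [0.4541, -0.1639, 0.1014]
eef_rot: [-3.142, 0.0, -0.257]
force: [0.1, -0.1, -4.2]
grip_width: 0.0438
t 6.75 tcp [ 0.4541 -0.1639  0.1014] [-3.142  0.    -0.257] w 0.0438 F [ 0.1 -0.1 -4.2]
turn(tool) [-0.     0.    -0.139] shift now cm [  5.99 -36.21  -9.86] shift after turn cm [ 10.95 -35.03  -9.86]
```

```bash
python3 -m inch '[0,0,-2.5,0,0,0,0.3, 0,0,-2.5,0,0,0,0.3, 0,0,-2.5,0,0,-0.07,0.3, 0,0,-2.4,0,0,-0.069,0.3, 0,-2,0,0,0,0,0.3, 0,-4,0,0,0,0,0.3, 0,-4.5,0,0,0,0,0.3, 0,-4.5,0,0,0,0,0.3, 0,-4.5,0,0,0,0,0.3, 0,-4.5,0,0,0,0,0.3, 0,-4.5,0,0,0,0,0.3, 1,-4,0,0,0,0,0.3, 3,-2.5,0,0,0,0,0.3, 3,0,0,0,0,0,0.3, 3,0,0,0,0,0,0.3, 1,0,0,0,0,0,0.3, 0,0,0,0,0,0,0.3, 0,0,0,0,0,0,0.3]'; python3 - <<'E'
from h import *
im,d=cam('scene'); np.savez('s2.npz',im=im,d=d)
cv2.imwrite('pics/p1.png',cv2.resize(im[60:240,300:480],None,fx=3.3,fy=3.3,interpolation=cv2.INTER_CUBIC)[:,:,::-1])
c,s=np.cos(-.118),np.sin(-.118)
plan(.5875-s*.141,.031+c*.141,.046,-.118)
z=np.load('top0.npz'); P=cloud('top',z['d'])
# refine reader: housing box, plus pad
for n in('top','scene'):
    z=np.load(n+'0.npz'); P=cloud(n,z['d']); 
    m=(z['d']>0)&(abs(P[...,2]-.0125)<.005)&(P[...,0]>.51)&(P[...,0]<.7)&(P[...,1]>-.07)&(P[...,1]<.28)
    q=P[m]; print(n,cv2.minAreaRect((q[:,:2]*1000).astype(np.float32)))
E
```

```text
time_s: 9.0
ee_pos: [0.604, 0.1708, 0.1996]
eef_rot: [-3.142, 0.0, -0.118]
force: [-0.1, -0.6, -3.7]
grip_width: 0.0438
t 9.05 tcp [0.6041 0.1708 0.1998] [-3.142  0.    -0.118] w 0.0437 F [ 0.4  0.1 -4.7]
turn(tool) [-0.  0.  0.] shift now cm [ 0.   -0.02 15.38] shift after turn cm [ 0.   -0.02 15.38]
top ((595.5740356445312, 101.4859619140625), (300.9462890625, 120.77690124511719), 83.03681945800781)
scene ((596.2955322265625, 99.50352478027344), (302.2958679199219, 122.52133178710938), 84.04034423828125)
```

View pics/p1.png

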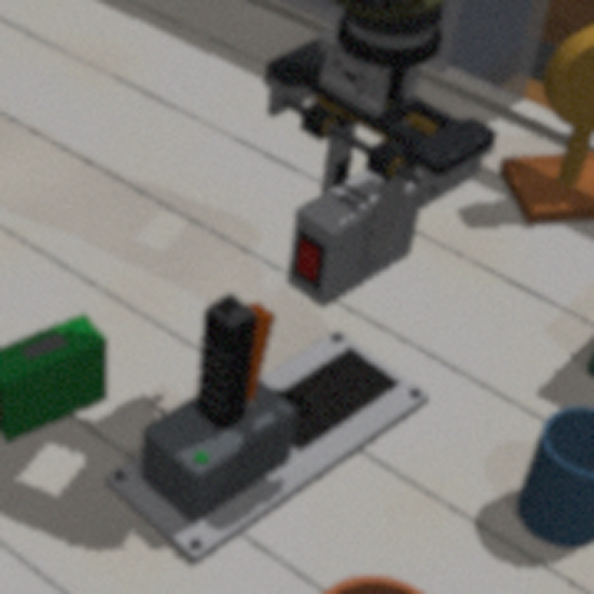

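The logger hangs above the pad with its port facing the reader's window, at crop px (308,260). The pad is at (345,385). Lowering, slowly at the end.

```bash
python3 -m inch '[0,0,3,0,0,0,0.3, 0,0,3,0,0,0,0.3, 0,0,3,0,0,0,0.3, 0,0,2.5,0,0,0,0.3, 0,0,1.5,0,0,0,0.3, 0,0,0.8,0,0,0,0.3, 0,-0.1,0.6,0,0,0,0.3, 0,0,0.3,0,0,0,0.3, 0,0,0,0,0,0,0.3]'; python3 -m inch '[0,0,0.2,0,0,0,0.3, 0,0,0.2,0,0,0,0.3, 0,0,0,0,0,0,0.3]'
```

```text
time_s: 10.18
ee_pos: [0.605, 0.1716, 0.0527]
eef_rot: [-3.141, -0.0, -0.118]
force: [0.0, 0.4, -3.4]
grip_width: 0.0443
time_s: 10.55
ee_pos: [0.6048, 0.1715, 0.0483]
eef_rot: [3.142, 0.0, -0.118]
force: [1.0, -0.7, -3.7]
grip_width: 0.0437
```

```bash
python3 -m inch '[0,0,0.15,0,0,0,0.3, 0,0,0.15,0,0,0,0.3, 0,0,0,0,0,0,0.3]'; python3 -m inch '[0,0,0.1,0,0,0,0.3, 0,0,0,0,0,0,0.3]'
```

```text
time_s: 10.92
ee_pos: [0.6048, 0.1715, 0.0453]
eef_rot: [3.141, 0.0, -0.118]
force: [0.3, -0.6, -4.6]
grip_width: 0.0439
time_s: 11.18
ee_pos: [0.6049, 0.1716, 0.0445]
eef_rot: [-3.142, -0.0, -0.118]
force: [0.2, -0.2, -3.7]
grip_width: 0.0439
```

```bash
python3 -m inch '[0,0,0.1,0,0,0,0.3, 0,0,0,0,0,0,0.3]'; python3 -m inch '[0,0,0.05,0,0,0,0.3, 0,0,0,0,0,0,0.3]'
```

```text
time_s: 11.42
ee_pos: [0.605, 0.1716, 0.0445]
eef_rot: [-3.141, -0.0, -0.118]
force: [-5.0, -0.8, 5.3]
grip_width: 0.0436
time_s: 11.68
ee_pos: [0.605, 0.1716, 0.0444]
eef_rot: [-3.141, -0.0, -0.118]
force: [-7.0, -1.8, 11.3]
grip_width: 0.0441
```

Contact made. I'll relieve the pressure, release slowly and lift.

```bash
python3 -m inch '[0,0,-0.1,0,0,0,0.3, 0,0,0,0,0,0,0.5, 0,0,0,0,0,0,0.55, 0,0,0,0,0,0,0.65, 0,0,0,0,0,0,0.75, 0,0,0,0,0,0,0.8, 0,0,-1.5,0,0,0,0.8, 0,0,-3,0,0,0,0.8, 0,0,-4,0,0,0,0.8, 0,0,-5,0,0,0,1, 0,0,-5,0,0,0,1, 0,0,-4,0,0,0,1]'; python3 - <<'E'
from h import *
np.set_printoptions(precision=4,suppress=True)
for n in ('top','scene'):
    im,d=cam(n); P=cloud(n,d); np.savez(n+'3.npz',im=im,d=d)
    m=(d>0)&(abs(P[...,2]-.094)<.007)&(np.hypot(P[...,0]-.605,P[...,1]-.172)<.08)&(P[...,1]>.1)
    q=P[m]; print(n,len(q),cv2.minAreaRect((q[:,:2]*1000).astype(np.float32)) if len(q)>5 else '', np.median(q[:,2]))
    for l,z in [('logger_center',.054),('logger_port',.054)]:
        print(l,[(round(x['score'],2),atz(n,x['centre'],z)[0]) for x in ctrl.place_of(n,l)])
cv2.imwrite('pics/p2.png',cv2.resize(im[60:240,300:480],None,fx=3.3,fy=3.3,interpolation=cv2.INTER_CUBIC)[:,:,::-1])
c,s=np.cos(-.119),np.sin(-.119)
plan(.5875-s*.0055,.031+c*.0055,.26,-.119+np.pi/2)
E
```

```text
time_s: 13.18
ee_pos: [0.6048, 0.1715, 0.2726]
eef_rot: [-3.141, -0.003, -0.118]
force: [-0.7, 0.1, -0.0]
grip_width: 0.0937
top 886 ((605.5616455078125, 172.58294677734375), (109.56045532226562, 44.31776809692383), 83.04634857177734) 0.09391780162830538
logger_center [(0.66, array([0.5974, 0.177 , 0.054 ])), (0.64, array([ 0.4251, -0.0093,  0.054 ]))]
logger_port [(0.76, array([0.6018, 0.1118, 0.054 ])), (0.67, array([ 0.4026, -0.0596,  0.054 ])), (0.6, array([0.5972, 0.1756, 0.054 ]))]
scene 424 ((605.6362915039062, 168.85958862304688), (111.33348083496094, 47.431243896484375), 83.2731704711914) 0.09416255239710486
logger_center [(0.94, array([0.6173, 0.1722, 0.054 ])), (0.93, array([ 0.3186, -0.2131,  0.054 ])), (0.75, array([ 0.4199, -0.0238,  0.054 ]))]
logger_port [(0.94, array([ 0.3992, -0.0725,  0.054 ])), (0.86, array([ 0.2478, -0.2456,  0.054 ])), (0.66, array([0.5981, 0.1075, 0.054 ]))]
t 13.47 tcp [0.6044 0.1715 0.2679] [ 3.141  0.002 -0.118] w 0.0943 F [ 0.5 -0.6  0.2]
turn(tool) [-0.001  0.002 -1.57 ] shift now cm [-0.03 13.6   0.8 ] shift after turn cm [-13.6   -0.01   0.79]
```

View pics/p2.png

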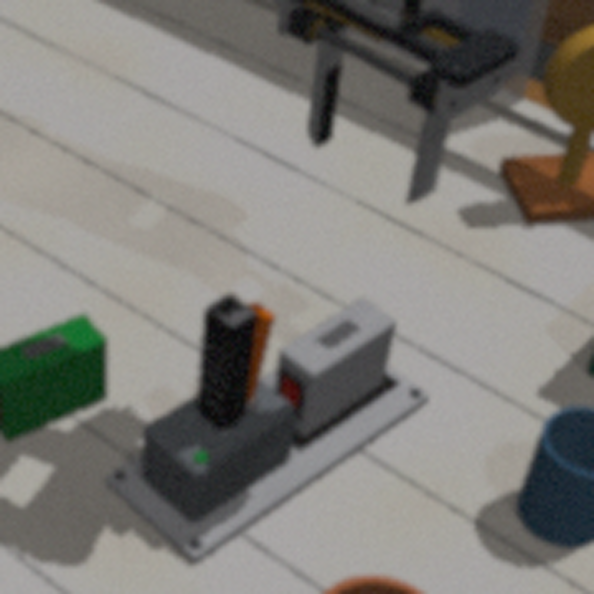

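The logger stands on the pad at px (340,370), square to the reader. The fit gives centre (0.6056, 0.1726) and the same yaw as the plate to 0.001. Now on to the grip.

```bash
python3 -m inch '[0,0,0,0,0,-0.1745,1, 0,0,0,0,0,-0.1745,1, 0,0,0,0,0,-0.1745,1, 0,0,0,0,0,-0.1745,1, 0,0,0,0,0,-0.1745,1, 0,0,0,0,0,-0.1745,1, 0,0,0,0,0,-0.1745,1, 0,0,0,0,0,-0.1745,1, 0,0,0,0,0,-0.1745,1, -3,0,0,0,0,0,1, -4,0,0,0,0,0,1, -4,0,0,0,0,0,1, -2.1,0,0,0,0,0,1, 0,0,0,0,0,0,1, 0,0,0,0,0,0,1]'; python3 - <<'E'
from h import *
c,s=np.cos(-.119),np.sin(-.119)
im,d=cam('scene')
cv2.imwrite('pics/p3.png',cv2.resize(im[60:240,300:480],None,fx=3.3,fy=3.3,interpolation=cv2.INTER_CUBIC)[:,:,::-1])
plan(.5873-s*.010,.031+c*.010,.151,-.119+np.pi/2)
E
```

```text
time_s: 15.35
ee_pos: [0.5895, 0.0425, 0.2686]
eef_rot: [-3.141, -0.0, 1.453]
force: [0.7, 0.4, -0.0]
grip_width: 0.0939
t 15.4 tcp [0.5895 0.0426 0.2687] [-3.141 -0.     1.454] w 0.0937 F [ 0.9 -0.2  0.4]
turn(tool) [-0.    -0.     0.002] shift now cm [-0.18 -0.07 11.77] shift after turn cm [-0.18 -0.08 11.77]
```

View pics/p3.png

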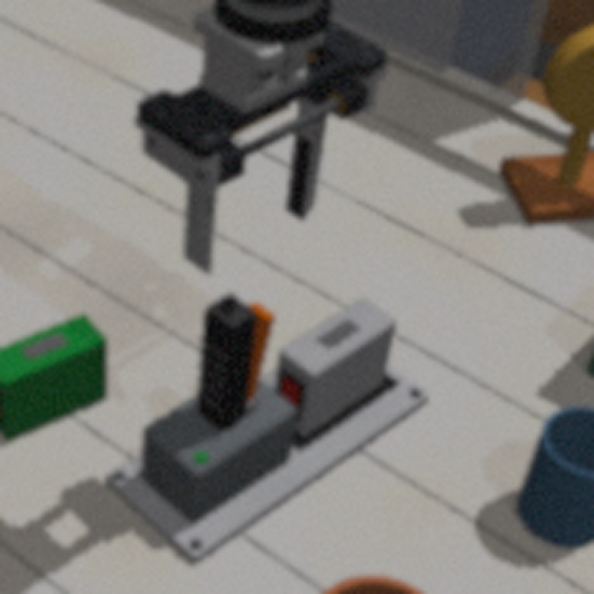

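The fingers straddle the grip and trigger from above, at px (200,260) and (300,210). Descending.

```bash
python3 -m inch '[-0.2,0,0,0,0,0,1, 0,0,2,0,0,0,1, 0,0,2.5,0,0,0,1, 0,0,2.5,0,0,0,1, 0,0,2.5,0,0,0,1, 0,0,1.5,0,0,0,1, 0,0,0.7,0,0,0,1, -0.4,0,0,0,0,0,1, 0,0,0,0,0,0,1, 0,0,0,0,0,0,1]'
```

```text
time_s: 16.65
ee_pos: [0.5889, 0.0354, 0.1526]
eef_rot: [3.141, -0.0, 1.452]
force: [0.3, 0.0, -0.2]
grip_width: 0.094
```

```bash
python3 -m inch '[0,0,0,0,0,0,0.85, 0,0,0,0,0,0,0.75, 0,0,0,0,0,0,0.68, 0,0,0,0,0,0,0.6, 0,0,0,0,0,0,0.55, 0,0,0,0,0,0,0.5, 0,0,0,0,0,0,0.3, 0,0,0,0,0,0,0.3]' 35
```

```text
time_s: 17.65
ee_pos: [0.5892, 0.0366, 0.153]
eef_rot: [3.14, -0.002, 1.453]
force: [-0.6, 6.3, 7.5]
grip_width: 0.042
```

```bash
python3 -m inch '[0,0,0,0,0,0,0.3, 0,0,0,0,0,0,0.3, 0,0,0,0,0,0,0.3, 0,0,0,0,0,0,0.3, 0,0,0,0,0,0,0.3, 0,0,0,0,0,0,0.3, 0,0,0,0,0,0,0.3]'; python3 -c "
from h import *
im,d=cam('scene')
cv2.imwrite('pics/p4.png',cv2.resize(im[60:240,300:480],None,fx=3.3,fy=3.3,interpolation=cv2.INTER_CUBIC)[:,:,::-1])"
```

```text
time_s: 18.52
ee_pos: [0.5892, 0.0367, 0.153]
eef_rot: [3.14, -0.002, 1.453]
force: [-0.9, 6.3, 6.4]
grip_width: 0.0423
```

View pics/p4.png

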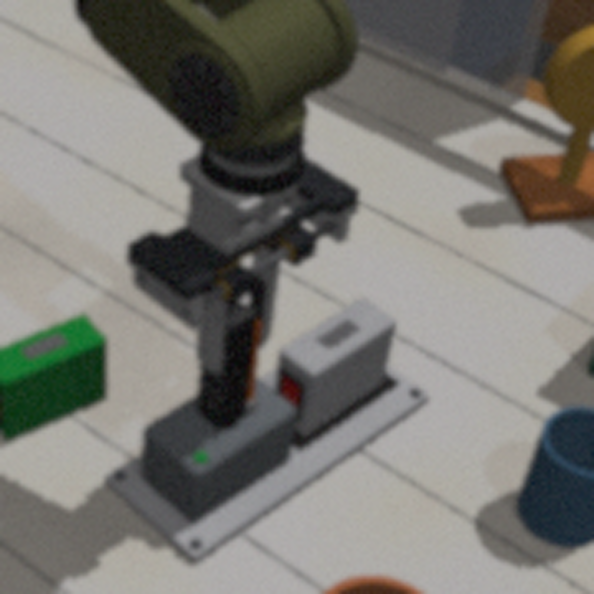

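The trigger is flat against the grip at px (250,370), with the width at 42 mm, so it is home. Held for about 1 s. Now I'll open, let the fingers clear, then lift off.

```bash
python3 -m inch '[0,0,0,0,0,0,0.5, 0,0,0,0,0,0,0.6, 0,0,0,0,0,0,0.7, 0,0,0,0,0,0,0.85, 0,0,0,0,0,0,1, 0,0,0,0,0,0,1, 0.4,0,0,0,0,0,1, 0,0,0,0,0,0,1, 0,0,-1.5,0,0,0,1, 0,0,-3,0,0,0,1, 0,0,-4,0,0,0,1, 0,0,-3,0,0,0,1, 0,0,-2,0,0,0,1, 0,0,0,0,0,0,1, 0,0,0,0,0,0,1]'; python3 - <<'E'
from h import *
for n in ('top','scene'):
    im,d=cam(n); P=cloud(n,d)
    def r(l,c,zz,R,t=.007,extra=True):
        m=(d>0)&(abs(P[...,2]-zz)<t)&(np.hypot(P[...,0]-c[0],P[...,1]-c[1])<R)&extra
        q=P[m]; print(n,l,len(q),np.round(np.array(cv2.minAreaRect((q[:,:2]*1000).astype(np.float32))[0]),1) if len(q)>5 else '')
    m=(d>0)&(abs(P[...,2]-.094)<.007)&(np.hypot(P[...,0]-.605,P[...,1]-.172)<.08)&(P[...,1]>.1)
    print(n,cv2.minAreaRect((P[m][:,:2]*1000).astype(np.float32)))
    r('battery',(.657,-.23),.055,.08,.01); r('cap',(.55,-.4),.055,.06,.035)
    print([np.round(x['bbox']) for x in ctrl.spot_in(n,'rain_ring')][:2])
cv2.imwrite('pics/p5.png',cv2.resize(im[60:240,300:480],None,fx=3.3,fy=3.3,interpolation=cv2.INTER_CUBIC)[:,:,::-1])
E
```

```text
time_s: 20.45
ee_pos: [0.5889, 0.0395, 0.2863]
eef_rot: [-3.141, 0.0, 1.452]
force: [-0.2, 1.5, -0.9]
grip_width: 0.094
top ((591.5849609375, 170.00192260742188), (102.28379821777344, 17.16843605041504), 83.39513397216797)
top battery 797 [ 657.  -230.8]
top cap 413 [ 545.6 -405.4]
[array([283., 116.,  40.,  45.])]
scene ((605.7745971679688, 168.8852996826172), (112.06571197509766, 45.91558074951172), 82.9293441772461)
scene battery 697 [ 658.4 -232.5]
scene cap 472 [ 550.1 -409.8]
[array([414., 256.,  42.,  43.])]
```

View pics/p5.png

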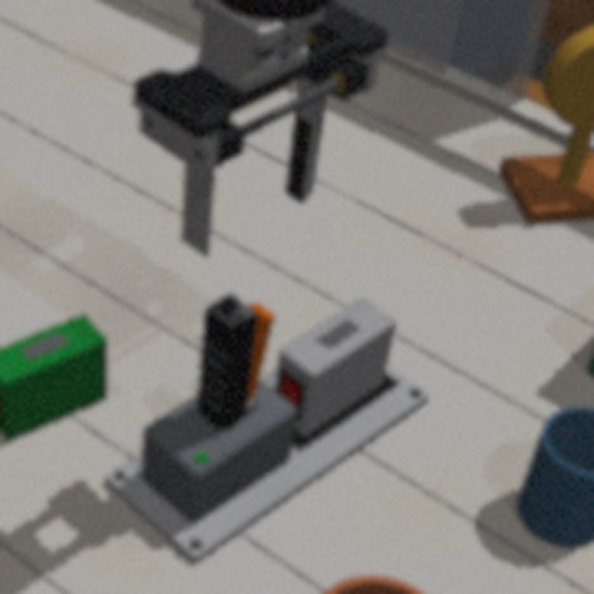

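The trigger has sprung back out at px (260,350), the logger is unchanged on the pad at (340,370), and the robot is clear.

```bash
python3 -c "
from station import ctrl
print(ctrl.hand_in())"
```

```text
the job is handed in; nothing more can be done
None
```

The job is done and handed in at about 21 s of the 51 s. The small silver logger stands on the reader's pad, and I squeezed the trigger home, held it and let it spring back.

- **Logger:** I set it down gently, with about 11 N on the wrist at contact. It ended within about 2 mm of the pad centre, with its yaw matching the reader's and its red port facing the window.
- **Trigger:** The fingers closed to 42 mm, against 43 mm expected for fully home. They held for roughly 1 s, and the last picture shows the trigger sprung back out.
- **Last checks:** In the scene camera the logger had not moved after the squeeze. The battery pack and sensor cap were within about 1.5 mm of where they started, and the copper ring's detected box had not moved by more than a pixel. The gripper was clear of everything.
- **Disagreements:** The two cameras differ by 2 to 5 mm and about 0.02 rad, which is within the slack here. In the last check the gripper hid most of the logger from the top camera, so its fit there was unusable.

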